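Refit the hotplate's control knob and turn it off

TASK

The control knob of the white table-top hotplate was taken off for cleaning and lies among the things on the worktop. Put it back on its D-shaped shaft just as the shaft stands now, with the flat of the bore on the flat of the shaft, and press it down until it snaps fully home; only then turn it clockwise to the off mark, as far as it will go, and let go. Leave the other things where they are.

Things in the scene. Friction and masses are not known exactly. Their poses are not given: they have to be found in the camera images.
- knob_mid (a point): Loose black knob, 90 g, 62 mm high, standing bore down. Point: on its axis, 31 mm up. z up; x to the pointer's nose. Round skirt 64 mm across, 34 mm high; on it, up to 62 mm, a bar grip across the axis, 22 mm wide (along y), sides flat and parallel from x = -26 to +15 mm, narrowing to a nose at x = +27 mm with a white line.
- knob_bore (a point): Centre of the bore's mouth in the knob's underside, on the knob's axis; axes as knob_mid. Blind D-shaped bore 32 mm deep, about 29 mm in diameter, its flat on the pointer's side, 7.6 mm from the axis; the first 2 mm are wider.
- shaft_tip (a point): Steel D-shaft, upright near the hotplate's right end. Point: centre of its top. z up; x points out of its flat and turns with it. 28 mm in diameter, flat 7 mm from the axis, top 2.5 mm chamfered; 30 mm tall above boss_top. The knob fits when its x points the same way as this x (not half a turn off) within 0.05 rad, centred to 1 mm; the chamfer leads it in.
- boss_top (a point): Top of the round black boss (68 mm across, 3 mm high) at the foot of the shaft, on the axis; does not turn. Two sprung balls stick out of the shaft 10 mm above it: an aligned knob drops on until its underside rests on them, 12 mm above this point; a push of about 12 N snaps it home, underside on the boss, its top 62 mm above this point.
- shaft (a joint): Turn of the D-shaft, rad: 0 at the off stop, growing counter-clockwise seen from above; a hard stop at 0. It starts between 0.7 and 1.4. It turns stiffly (about 0.035 N m) and stays where it is left; a fitted knob has about 0.1 rad of play on it. At 0 the flat of the shaft, and so the pointer of a fitted knob, points at the off mark.
- off_mark (a point): The off mark: a black bar, 16 x 5 mm, on the deck beside the shaft's boss, 46 mm from the shaft's axis; the other settings are small dots that grow counter-clockwise from it. Point: the bar's centre. x points the way the pointer points when off (from the shaft through this mark), z up.
- hotplate: White hotplate, fixed: 220 mm along x, 300 mm along y, deck 58 mm above the worktop; a dark cooking plate 160 mm across rises 13 mm above the deck, centred at y = +50 mm. The shaft stands at x = 0, y = -105 mm. Origin: centre of its underside; its front looks to -x.
- lemon_1: A lemon, 78 x 55 x 56 mm, a bystander; origin under its centre, on the worktop.
- garlic_1: A head of garlic, 60 x 57 x 58 mm, a bystander; origin under its centre, on the worktop.
- jam_jar: A jam jar with a checked lid, 71 mm across, 89 mm high, a bystander; origin under its centre, on the worktop.

How it is judged:
By the outcome, as a careful person would: the job done as asked, in the order asked, and still so for the second after the job is handed in, with the robot touching nothing.
It also fails if it takes over 54 s, if anything falls off the work surface, if the arm or the gripper's body presses on something with over 40 N, if the wrist force passes 120 N, or if a joint passes its speed limit or range.

ROBOT

A 7-joint arm with a two-finger parallel gripper is mounted at the origin on a cart in front of the work surface, level with it; the furniture and walls round the work are solid. World frame = base frame: x ahead of the robot, y to its left, z up, the work surface at z = 0. Lengths are in m, angles in degrees, forces in N, time in s.
With the tool pointing down it reaches from about 0.425 to 0.875 m from the base axis. Payload 4.7 kg.
Tool frame: the origin (TCP) lies at the very end of the fingers, on their centre line; the grasp point (between the pads) lies behind it (env.pinch_z is the z of the grasp point in the tool frame, in m); z points along the fingers, y is the direction in which the jaws open and shut (so a half turn about z gives the same grasp; the last joint's range is limited). The gripper opens to 87 mm and grips with 3 to 60 N. Pads are 19 mm wide; open, the fingers measure 117 mm over their backs; the gripper's body (75 mm by 190 mm) begins 51 mm behind the grasp point.
Start: joints at [76.037, 18.392, -4.016, 83.108, 1.295, 78.541, -3.26], TCP at [0.166, -0.629, 0.223] pointing down, gripper open.
Joint ranges: [-163.93, 163.93], [-17.29, 119.83], [-79.2, 71.16], [3.27, 140.29], [-89.18, 269.18], [5.43, 117.66], [-154.24, 154.24]. Speed limits (degrees/s): [147.25, 147.25, 180, 180, 180, 180, 180].

INTERFACE

Orientations are given as [roll, pitch, yaw] about the fixed x, y, z axes, in that order (R = Rz(yaw) Ry(pitch) Rx(roll)).
In Python, from cell import readout, read_camera, env gives the robot as it stands. The module is installed in compiled form; this text tells all that it offers.
- The arm moves only by the tool servo_tool, never from a script. Its argument "plan" is a list that holds one entry, the list of rows, each a list of 5 numbers: the finger opening in m, from 0 to 0.087, then the shift along the tool's x, y, z in m, then the turn about the tool's z in rad. In form: [[[jaw, x, y, z, yaw], ...]]. A call has 1 to 12 rows; each row is the pose to reach, as a shift and turn from the pose measured when the call began, along the tool's axes at that moment; what a row does not reach only later rows make up. A row lasts 1/12 s, in which the tool goes at most 41.7 mm and 7.16 degrees, less where a joint would pass 70% of its speed; a pose out of reach is approached as far as the arm can. A call with a gripper value outside its range is refused whole. The fingers move at their own pace and stop on an object; "force" is the grip in N (left out, the last holds). Time passes only in rows, so rows that repeat a pose let the fingers close. It gives the time, the measured TCP pose, the force and the opening at its end, in the units of the state.
- readout.get_obs(): the state, without advancing time (a new reading comes with each control period).
- read_camera(name): name is "side" or "top" or "wrist"; returns a dict with "image" (420x560x3 uint8, red, green, blue), "range_z" (420x560 float32, m along the optical axis (not along the pixel's ray), 0 where there is no reading), "mtx" (3x3 intrinsics, pixels), "camera_from_world" (4x4, takes a point from world to camera coordinates). Camera axes: x right, y up, looking along -z (the intrinsics and any distortion apply to the point x, -y, -z); pixel columns grow to the right and rows downward; lengths in m; the calibration is good to about 2 mm. A picture is of the moment at which its call begins.
- env.sign_off(): hands the job in, once; it reports no verdict.
The state is a dict: "time_s": time; "qpos": joint angles; "joint_velocities": joint speeds; "effort": joint torques, N m; "tool_pos": TCP position; "tool_rot": TCP orientation; "force": force on the tool from outside, world axes, zero at the start; "wrist_torque": the same for the moment, N m; "grip_width": finger opening in m.
Only numpy, scipy, OpenCV 4.12 (cv2) and the standard library are available. Lean on these libraries where they do the work, as an engineer would, in place of code of your own. Each camera call takes 0.05 s, during which the arm holds its last target. There are 200 camera calls.

## Working session

There is one attempt and no reset: what is moved stays moved. The work goes in short steps, Python scripts to look and compute and a tool call to move; the robot and the scene stay as the last step left them, time stands still between calls to the robot, and variables do not carry over. Pictures are saved under pics/ and viewed, about 8 in all and at most 12, crops included, and the job is handed in when it is done.

Besides the shell and the picture viewer there is one more tool, called after "Request:" by a JSON object that holds its "method" and its "body", one argument or row to a line. servo_tool: Moves the arm, as the interface text tells. Its arguments: {"type":"object","properties":{"plan":{"type":"array"},"force":{"type":"number"}},"required":["plan"]}

```bash
mkdir -p pics
cat > h.py <<'E'
import numpy as np, cv2
from cell import readout, read_camera, env
def snap(n,f):
    c=read_camera(n); cv2.imwrite(f'pics/{f}.png',c['image'][:,:,::-1]); np.savez(f'pics/{f}.npz',**c); return c
def load(f): return dict(np.load(f'pics/{f}.npz'))
def cloud(c):
    h,w=c['range_z'].shape; u,v=np.meshgrid(np.arange(w),np.arange(h)); return px(c,u,v,c['range_z'])
def px(c,u,v,z):
    m=c['mtx']; T=np.linalg.inv(c['camera_from_world'])
    P=np.stack([(u-m[0,2])/m[0,0]*z,-(v-m[1,2])/m[1,1]*z,-z],-1)
    return P@T[:3,:3].T+T[:3,3]
def onz(c,u,v,zw):
    a=px(c,np.float64(u),np.float64(v),np.float64(1)); b=px(c,np.float64(u),np.float64(v),np.float64(2))
    return a+(b-a)*(zw-a[2])/(b[2]-a[2])
E
python3 - <<'E'
from h import *
a=snap('top','top0');b=snap('side','side0')
o=readout.get_obs();print(o,env.pinch_z)
cv2.imwrite('pics/both.png',cv2.resize(np.vstack([a['image'],b['image']])[:,:,::-1],None,fx=.71,fy=.71))
E
```

```text
{'time_s': 0.1, 'qpos': array([76.03756435, 18.43436003, -4.01486453, 83.16653845,  1.29659888,
       78.53958357, -3.26027723]), 'joint_velocities': array([ 0.08046186, -0.09170959,  0.05448824, -0.15876298, -0.02065239,
       -0.04560242,  0.02563749]), 'effort': array([-3.70612179e-04, -4.92574167e+01, -4.05976865e-01, -3.13398564e+01,
       -6.40632631e-02,  3.95077514e-02,  1.00474333e-04]), 'tool_pos': array([ 0.165529  , -0.6280787 ,  0.22158795]), 'tool_rot': array([-1.79904832e+02,  7.09887167e-03,  1.47714145e+01]), 'force': array([0.06967391, 0.5081214 , 1.03020013]), 'wrist_torque': array([-0.03724982, -0.0473371 , -0.0336571 ]), 'grip_width': 0.08718574150050387} -0.0187
```

View pics/top0.png

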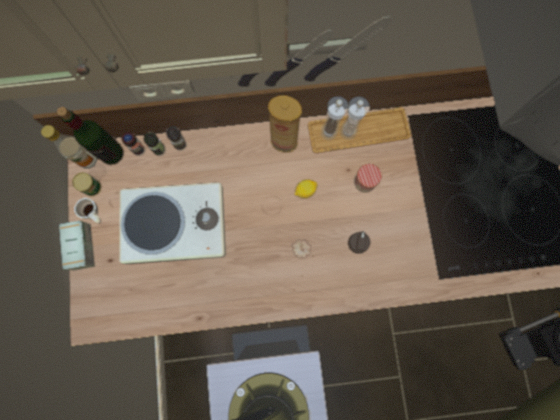

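The top view shows the hotplate at left with its shaft at about (206,218). The loose knob is at (359,242), the garlic at (302,249), the lemon at (306,188) and the jar at (368,176). I'll enlarge the knob and shaft next.

Run:
```python
from h import *
c=load('top0');P=cloud(c)
for n,(u,v) in dict(knob=(359,242),shaft=(207,218),garlic=(302,249),lemon=(306,188),jar=(368,176)).items(): print(n,P[v,u].round(4))
# knob top cloud
r=P[225:260,342:376].reshape(-1,3); m=(r[:,2]>.02)&(r[:,2]<.08)
g=r[m]; t=g[g[:,2]>.052]; k=g[(g[:,2]>.026)&(g[:,2]<.042)]
print(len(t),t.mean(0).round(4),len(g),g.mean(0).round(4),(g.min(0)+g.max(0))/2, g.max(0)-g.min(0))
w,v=np.linalg.eigh(np.cov(t[:,:2].T));print(w**.5,np.degrees(np.arctan2(v[1,1],v[0,1])))
# hotplate corners
r=P.reshape(-1,3); d=r[(abs(r[:,2]-.058)<.008)&(r[:,1]>.05)&(r[:,0]>.3)&(r[:,1]<.6)&(r[:,0]<.8)].astype(np.float32)
print(cv2.minAreaRect(d[:,:2].copy()))
im=c['image'][:,:,::-1]
f=lambda u,v,s=22:cv2.resize(im[v-s:v+s,u-s:u+s],(396,396),interpolation=cv2.INTER_CUBIC)
cv2.imwrite('pics/crop0.png',np.hstack([f(359,242),f(207,218)]))
```

```text
knob [ 0.4338 -0.3096  0.0679]
shaft [0.548  0.1083 0.0891]
garlic [ 0.4342 -0.148   0.0538]
lemon [ 0.6098 -0.1819  0.0572]
jar [ 0.6156 -0.3591  0.0928]
145 [ 0.436  -0.3164  0.0617] 356 [ 0.4365 -0.3142  0.0456] [ 0.43758514 -0.3165637   0.04470427] [0.05897145 0.05915645 0.04862377]
[0.00645345 0.01476726] 162.6679012294579
((0.5498968362808228, 0.3052179217338562), (0.47708386182785034, 0.49872350692749023), 89.87117767333984)
```

View pics/crop0.png

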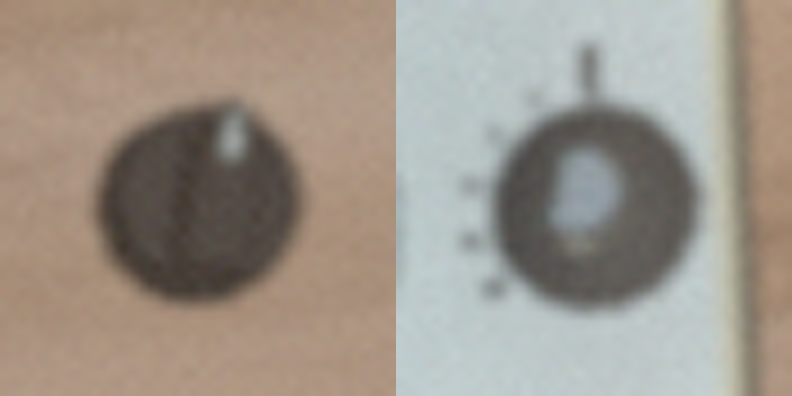

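The knob's white line points up and slightly right (world yaw about −17°). The off mark is nearly straight along +x, and the shaft's flat faces left, at roughly 1.2 to 1.3 rad. I'll move over the knob.

Request:
{"method": "servo_tool", "body": {
  "plan": [
    [[0.087,0.342,-0.233,0.0,0.56],[0.087,0.342,-0.233,0.0,0.56],[0.087,0.342,-0.233,0.0,0.56],[0.087,0.342,-0.233,0.0,0.56],[0.087,0.342,-0.233,0.0,0.56],[0.087,0.342,-0.233,0.0,0.56],[0.087,0.342,-0.233,0.0,0.56],[0.087,0.342,-0.233,0.0,0.56],[0.087,0.342,-0.233,0.0,0.56],[0.087,0.342,-0.233,0.0,0.56],[0.087,0.342,-0.233,0.0,0.56],[0.087,0.342,-0.233,0.0,0.56]]
  ]
}}

```text
time_s: 1.1
tool_pos: [0.4388, -0.3124, 0.2217]
tool_rot: [-179.9, 0.1, -16.9]
force: [0.0, -0.7, -0.4]
grip_width: 0.0869
```

Run:
```python
from h import *
c=snap('wrist','w1');o=readout.get_obs();print(o['tool_pos'],o['tool_rot'],o['time_s'])
T=np.linalg.inv(c['camera_from_world']);print(T.round(3))
P=cloud(c);r=P.reshape(-1,3)
g=r[(r[:,2]>.02)&(r[:,2]<.08)&(np.hypot(r[:,0]-.4365,r[:,1]+.3155)<.05)]
t=g[g[:,2]>.054]
print(len(t),t.mean(0).round(4));R=cv2.minAreaRect(t[:,:2].astype(np.float32));print(R)
w,v=np.linalg.eigh(np.cov(t[:,:2].T));print(w**.5,np.degrees(np.arctan2(v[1,1],v[0,1])))
print(cv2.minEnclosingCircle(g[g[:,2]<.042][:,:2].astype(np.float32)))
```

```text
[ 0.43708009 -0.31472523  0.22156362] [-1.79934269e+02  1.06491500e-01 -1.71625885e+01] 1.15
[[-0.291  0.92   0.263  0.511]
 [-0.957 -0.279 -0.083 -0.335]
 [-0.003 -0.276  0.961  0.383]
 [ 0.     0.     0.     1.   ]]
1112 [ 0.4405 -0.3186  0.0612]
((0.4414711892604828, -0.3191227316856384), (0.021831832826137543, 0.053832873702049255), 72.84378814697266)
[0.0061579  0.01455381] 162.46049198867578
((0.4407888352870941, -0.31871306896209717), 0.03047143667936325)
```

View pics/w1.png

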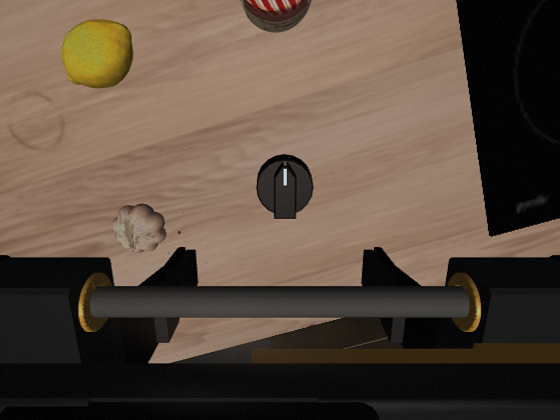

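```bash
cat >> h.py <<'E'
def knob(c,x,y,z0=0.):
    r=cloud(c).reshape(-1,3)
    g=r[(r[:,2]>z0+.02)&(r[:,2]<z0+.08)&(np.hypot(r[:,0]-x,r[:,1]-y)<.05)]
    t=g[g[:,2]>z0+.054].astype(np.float32)
    print('top',len(t),t.mean(0).round(4),[np.round(q,4) for q in cv2.minAreaRect(t[:,:2].copy())])
    w,v=np.linalg.eigh(np.cov(t[:,:2].T));print('yaw',np.degrees(np.arctan2(v[1,1],v[0,1])))
    print('skirt',cv2.minEnclosingCircle(g[g[:,2]<z0+.042][:,:2].astype(np.float32)))
def dtool(target,yaw=None):
    o=readout.get_obs();p=o['tool_pos'];a=np.radians(o['tool_rot'][2])
    d=np.array(target)-p
    print('time',o['time_s'],'tcp',p.round(4),o['tool_rot'].round(2),'F',o['force'].round(1),'w',o['grip_width'])
    print('shift',np.round([d[0]*np.cos(a)+d[1]*np.sin(a),d[0]*np.sin(a)-d[1]*np.cos(a),-d[2]],4),
     'turn',None if yaw is None else round(-(np.radians(yaw)-a),4))
E
python3 - <<'E'
from h import *
c=snap('wrist','w2');knob(c,.44,-.318)
dtool([.4405,-.3185,.09],-17.3)
E
```

```text
top 1119 [ 0.4404 -0.3186  0.0612] [array([ 0.4416, -0.3192]), array([0.0219, 0.0535]), np.float64(72.5204)]
yaw 162.58306528133258
skirt ((0.44085565209388733, -0.3190029263496399), 0.030517781153321266)
time 1.2 tcp [ 0.4361 -0.3161  0.2215] [-1.7995e+02  1.2000e-01 -1.7330e+01] F [-0.2  0.3  0.1] w 0.08677553608883382
shift [0.0049 0.001  0.1315] turn -0.0006
```

Request:
{"method": "servo_tool", "body": {
  "plan": [
    [[0.087,0.004,0.001,0.04,0],[0.087,0.004,0.001,0.08,0],[0.087,0.004,0.001,0.1,0],[0.087,0.004,0.001,0.11,0],[0.087,0.004,0.001,0.11,0],[0.087,0.004,0.001,0.11,0]]
  ]
}}

```text
time_s: 1.7
tool_pos: [0.4392, -0.3194, 0.1121]
tool_rot: [-180.0, 0.1, -17.4]
force: [0.6, -1.4, 0.1]
grip_width: 0.0873
```

Run:
```python
from h import *
c=snap('wrist','w3');knob(c,.44,-.318)
dtool([.4400,-.3182,.037],-17.4)
```

```text
top 2288 [ 0.441  -0.3189  0.0611] [array([ 0.4417, -0.3189]), array([0.0218, 0.0538]), np.float64(73.0983)]
yaw 163.1814900350703
skirt ((0.4407799541950226, -0.3187938928604126), 0.03058631159365177)
time 1.75 tcp [ 0.44   -0.3195  0.1131] [ 1.7999e+02 -2.0000e-02 -1.7420e+01] F [-0.3 -0.2  0.4] w 0.08676871918624705
shift [-0.0004 -0.0013  0.0761] turn -0.0003
```

View pics/w3.png

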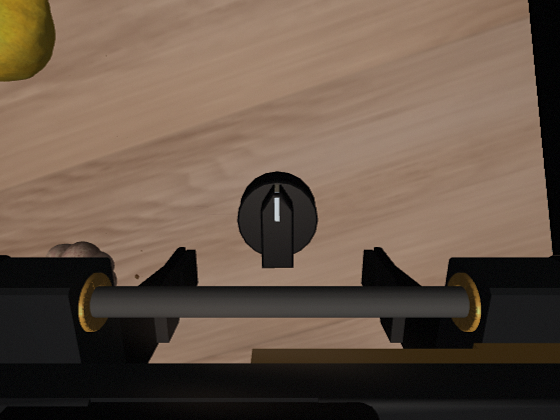

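The knob sits at (278,215), between the fingers, with its pointer along tool x. I'll go down and grip it.

Request:
{"method": "servo_tool", "body": {
  "plan": [
    [[0.087,0,0,0.04,0],[0.087,0,0,0.065,0],[0.087,0,0,0.075,0],[0.087,0,0,0.076,0],[0.087,0,0,0.076,0],[0.02,0,0,0.076,0],[0.0,0,0,0.076,0],[0.0,0,0,0.076,0],[0.0,0,0,0.076,0],[0.0,0,0,0.076,0],[0.0,0,0,0.076,0],[0.0,0,0,0.076,0]]
  ],
  "force": 40
}}

```text
time_s: 2.75
tool_pos: [0.4401, -0.3196, 0.0372]
tool_rot: [180.0, -0.0, -17.4]
force: [0.2, -0.7, 0.1]
grip_width: 0.0485
```

Run:
```python
from h import *
dtool([.4405,-.3187,.037],-17.4)
```

```text
time 2.75 tcp [ 0.4401 -0.3196  0.0372] [ 1.7999e+02 -3.0000e-02 -1.7420e+01] F [ 0.2 -0.7  0.1] w 0.04852982942005078
shift [ 0.0001 -0.001   0.0002] turn -0.0003
```

Request:
{"method": "servo_tool", "body": {
  "plan": [
    [[0.0,0,0,0,0],[0.0,0,0,0,0],[0.0,0,0,0,0],[0.0,0,0,0,0],[0.0,0,0,0,0],[0.0,0,0,0,0],[0.0,0,0,0,0],[0.0,0,0,0,0],[0.0,0,0,-0.04,0],[0.0,0,0,-0.08,0],[0.0,0,0,-0.12,0],[0.0,0,0,-0.16,0]]
  ]
}}

```text
time_s: 3.75
tool_pos: [0.4394, -0.3193, 0.1987]
tool_rot: [180.0, 0.0, -17.4]
force: [0.5, -0.7, -1.7]
grip_width: 0.0218
```

Run:
```python
from h import *
c=snap('wrist','w4')
dtool([.48,.10,.21],0)
```

```text
time 3.8 tcp [ 0.4434 -0.322   0.208 ] [179.7   -0.74 -17.42] F [ 2.9 -1.8  5.2] w 0.02173352739067326
shift [-0.0915 -0.4135 -0.002 ] turn -0.3041
```

View pics/w4.png

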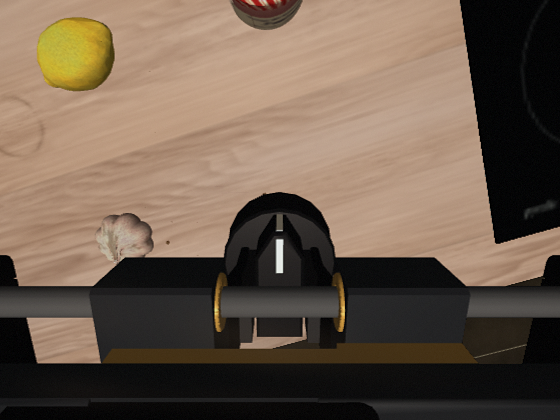

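Both fingers hold the knob, with the pointer line at (279,255). I'll carry it to just short of the shaft and measure the shaft from there.

Request:
{"method": "servo_tool", "body": {
  "plan": [
    [[0.0,-0.09,-0.413,0,-0.304],[0.0,-0.09,-0.413,0,-0.304],[0.0,-0.09,-0.413,0,-0.304],[0.0,-0.09,-0.413,0,-0.304],[0.0,-0.09,-0.413,0,-0.304],[0.0,-0.09,-0.413,0,-0.304],[0.0,-0.09,-0.413,0,-0.304],[0.0,-0.09,-0.413,0,-0.304],[0.0,-0.09,-0.413,0,-0.304],[0.0,-0.09,-0.413,0,-0.304],[0.0,-0.09,-0.413,0,-0.304],[0.0,-0.09,-0.413,0,-0.304]]
  ]
}}

```text
time_s: 4.8
tool_pos: [0.4808, 0.1026, 0.2046]
tool_rot: [179.5, -0.6, 0.4]
force: [0.2, -1.2, -1.1]
grip_width: 0.0215
```

Request:
{"method": "servo_tool", "body": {
  "plan": [
    [[0.0,0,0,0,0],[0.0,0,0,0,0],[0.0,0,0,0,0],[0.0,0,0,0,0]]
  ]
}}

```text
time_s: 5.13
tool_pos: [0.4809, 0.1009, 0.2044]
tool_rot: [179.5, -0.6, 0.2]
force: [0.6, 0.3, -1.0]
grip_width: 0.0218
```

Run:
```python
from h import *
c=snap('wrist','w5');dtool([.55,.11,.2],0)
P=cloud(c);r=P.reshape(-1,3)
near=np.hypot(r[:,0]-.55,r[:,1]-.108)<.03
s=r[near&(abs(r[:,2]-.091)<.004)]
print(len(s),s.mean(0),cv2.minEnclosingCircle(s[:,:2].astype(np.float32)))
q=P[...,2]; 
m=(np.hypot(P[...,0]-.55,P[...,1]-.108)<.06)
v,u=np.where(m);print(u.min(),u.max(),v.min(),v.max())
u0,u1,v0,v1=u.min(),u.max(),v.min(),v.max()
crop=c['image'][v0:v1,u0:u1,::-1];f=min(790/crop.shape[1],590/crop.shape[0]);print(u0,v0,f)
cv2.imwrite('pics/c5.png',cv2.resize(crop,None,fx=f,fy=f,interpolation=cv2.INTER_CUBIC))
```

```text
time 5.1833 tcp [0.4809 0.1012 0.2045] [179.52  -0.61   0.26] F [ 0.2 -0.3 -1.4] w 0.021666023290611517
shift [ 0.0691 -0.0085  0.0045] turn 0.0045
787 [0.55426264 0.11190505 0.08991609] ((0.5547770857810974, 0.11437509953975677), 0.014046082273125648)
0 558 0 419
0 0 1.4081145584725536
```

View pics/c5.png

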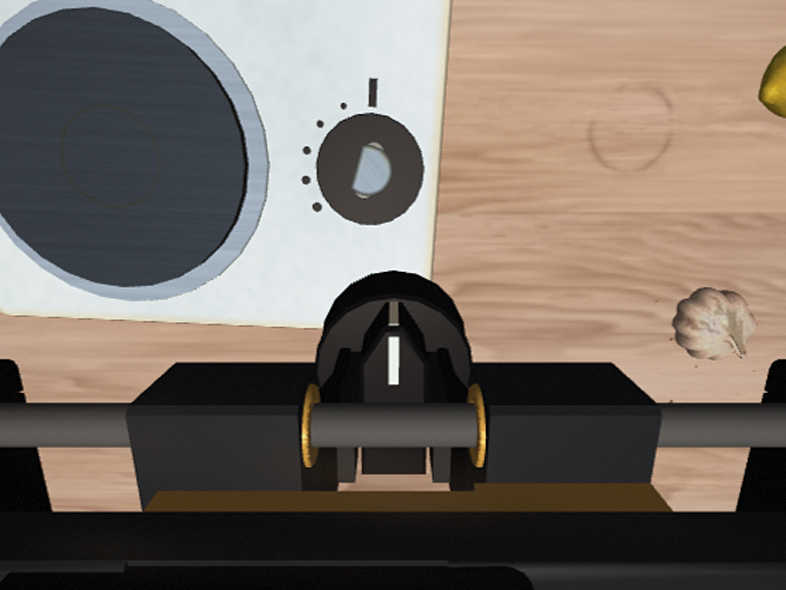

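The hotplate view shows the off bar at (373,93), the boss centred near (370,168) and the shaft's flat facing left and slightly up. The setting dots curve away to the left. Next I'll fit the geometry.

```bash
cat >> h.py <<'E'
def circ(p):
    A=np.c_[2*p[:,:2],np.ones(len(p))];s=np.linalg.lstsq(A,(p[:,:2]**2).sum(1),rcond=None)[0]
    return s[:2],np.sqrt(s[2]+s[0]**2+s[1]**2)
E
python3 - <<'E'
from h import *
c=load('w5');im=c['image'];g=cv2.cvtColor(im,cv2.COLOR_RGB2GRAY)
s=1/1.408
# boss
win=np.zeros_like(g);cv2.circle(win,(263,120),46,255,-1)
m=((g<130)&(win>0)).astype(np.uint8)
n,l,st,ce=cv2.connectedComponentsWithStats(m);k=l[120,235];print('boss',st[k])
cn=max(cv2.findContours((l==k).astype(np.uint8),cv2.RETR_EXTERNAL,cv2.CHAIN_APPROX_NONE)[0],key=len)[:,0]
B=onz(c,cn[:,:1].astype(float),cn[:,1:].astype(float),.061) if 0 else np.array([onz(c,u,v,.061) for u,v in cn])
C,R=circ(B);print('centre',C,R)
# shaft top
T=cloud(c);m=((g>120)&(l!=k)); m2=np.zeros_like(g);cv2.circle(m2,(263,120),24,1,-1);m=(m&(m2>0)).astype(np.uint8)
print('mark shaft px',m.sum())
S=[(u,v) for v,u in zip(*np.where(m))]
S=np.array([onz(c,u,v,.091) for u,v in S]);print(S.mean(0))
cn=max(cv2.findContours(m,cv2.RETR_EXTERNAL,cv2.CHAIN_APPROX_NONE)[0],key=len)[:,0]
Q=np.array([onz(c,u,v,.091) for u,v in cn])[:,:2]
# mark: 
w=np.zeros_like(g);w[52:80,257:275]=1
mk=np.array([onz(c,u,v,.058) for v,u in zip(*np.where((g<130)&(w>0)))])[:,:2]
ev,V=np.linalg.eigh(np.cov(mk.T));d=V[:,1]*np.sign(V[0,1]);mc=mk.mean(0)
print('mark',mc,ev**.5,np.degrees(np.arctan2(d[1],d[0])),'from axis',np.degrees(np.arctan2(*(mc-C)[::-1])),np.hypot(*(mc-C)))
ws=(np.hypot(*(np.array(S)[:,:2]-C).T));print('S rad',ws.max())
# dots/crop of the mask
big=cv2.resize(im[85:150,225:305,::-1],None,fx=7,fy=7,interpolation=cv2.INTER_CUBIC)
mb=cv2.cvtColor(cv2.resize(m[85:150,225:305]*255,None,fx=3,fy=3),cv2.COLOR_GRAY2BGR)
big[:mb.shape[0],:mb.shape[1]]=mb;cv2.imwrite('pics/c6.png',big)
# held knob
o=readout.get_obs();r=T.reshape(-1,3)
kn=r[(r[:,2]>.15)&(r[:,0]>.47)&(np.hypot(r[:,0]-.48,r[:,1]-.10)<.06)]
print('z hist',np.histogram(kn[:,2],bins=np.arange(.15,.28,.01)))
E
```

```text
boss [ 225   80   76   80 4117]
centre [0.55492839 0.11446584] 0.03308268702121216
mark shaft px 639
[0.55425834 0.11219104 0.091     ]
mark [0.60052018 0.11248238] [0.00132599 0.00458997] -3.0133600202803548 from axis -2.491072108958811 0.04563491770636563
S rad 0.015312234051830806
z hist (array([   0,   72,  642,  343,  925, 2541,  546, 2796,  583,  306,  809,
        280,  551]), array([0.15, 0.16, 0.17, 0.18, 0.19, 0.2 , 0.21, 0.22, 0.23, 0.24, 0.25,
       0.26, 0.27, 0.28]))
```

View pics/c6.png

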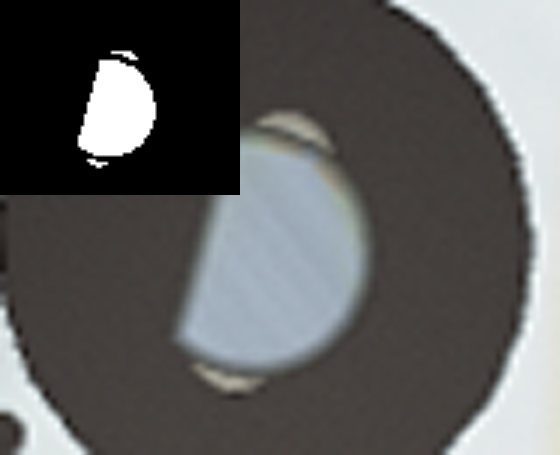

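The crop shows the D top clearly: the flat runs from (214,195) to (177,340), and the two sprung balls are at (293,125) and (230,378). I'll fit the flat line and the arc.

```bash
cat >> h.py <<'E'
def shaftfit(c,C,px0,rad=24):
    g=cv2.cvtColor(c['image'],cv2.COLOR_RGB2GRAY);m2=np.zeros_like(g);cv2.circle(m2,px0,rad,1,-1)
    m=((g>105)&(m2>0)).astype(np.uint8)
    n,l,st,ce=cv2.connectedComponentsWithStats(m);k=1+np.argmax(st[1:,4])
    cn=max(cv2.findContours((l==k).astype(np.uint8),cv2.RETR_EXTERNAL,cv2.CHAIN_APPROX_NONE)[0],key=len)[:,0]
    Q=np.array([onz(c,u,v,.091) for u,v in cn])[:,:2]
    best=None
    for a in np.radians(np.arange(20,110,.25)):
        n=np.array([np.cos(a),np.sin(a)]);h=(Q@n).max();k=(h-Q@n<.0012).sum()
        if best is None or k>best[0]: best=(k,a)
    n=np.array([np.cos(best[1]),np.sin(best[1])]);e=Q@n;q=Q[e.max()-e<.0014]
    t=np.array([-n[1],n[0]]);s=q@t;q=q[(s>s.min()+.002)&(s<s.max()-.002)]
    vx,vy,_,_=cv2.fitLine(q.astype(np.float32),cv2.DIST_HUBER,0,.01,.01).ravel()
    f=np.degrees(np.arctan2(-vx,vy)); f=f if np.cos(np.radians(f)-best[1])>0 else f+180
    arc=Q[e.max()-e>.004]; A,R=circ(arc)
    print('flat yaw',f,'coarse',np.degrees(best[1]),len(q),'arc centre',A,R,'flat dist',e.max()-A@n,'area',st[1:,4].max())
E
python3 - <<'E'
from h import *
c=load('w5');shaftfit(c,None,(263,120))
E
```

```text
flat yaw 73.28408 coarse 71.25 24 arc centre [0.55543075 0.11613196] 0.01404998654176797 flat dist 0.004280955234565453 area 714
```

The flat faces about 72.5°, the mark about −2.7°, and the axis is near (0.555, 0.115). I'll turn to that yaw just short of the shaft and measure again from close by.

Request:
{"method": "servo_tool", "body": {
  "plan": [
    [[0.0,0.053,0.053,-0.04,-1.261],[0.0,0.053,0.053,-0.04,-1.261],[0.0,0.053,0.053,-0.04,-1.261],[0.0,0.053,0.053,-0.04,-1.261],[0.0,0.053,0.053,-0.04,-1.261],[0.0,0.053,0.053,-0.04,-1.261],[0.0,0.053,0.053,-0.04,-1.261],[0.0,0.053,0.053,-0.04,-1.261],[0.0,0.053,0.053,-0.04,-1.261],[0.0,0.053,0.053,-0.04,-1.261],[0.0,0.053,0.053,0.0,-1.261],[0.0,0.053,0.053,0.04,-1.261]]
  ]
}}

```text
time_s: 6.18
tool_pos: [0.537, 0.0473, 0.167]
tool_rot: [178.9, 0.2, 72.4]
force: [0.6, -1.1, -1.5]
grip_width: 0.022
```

Run:
```python
from h import *
dtool([.534,.048,.165],72.5)
c=snap('wrist','w6');dtool([.534,.048,.165],72.5);print(readout.get_obs()['qpos'])
```

```text
time 6.1833 tcp [0.537  0.0473 0.167 ] [178.89   0.19  72.43] F [ 0.6 -1.1 -1.5] w 0.02196073346246836
shift [-0.0002 -0.0031  0.002 ] turn -0.0013
time 6.2333 tcp [0.5302 0.0461 0.157 ] [179.81   0.46  72.4 ] F [-4.6 -1.5 -7.3] w 0.021696441898238734
shift [ 0.0029  0.0031 -0.008 ] turn -0.0018
[ 31.60978666  10.26038644 -43.48767052 103.5611237    8.06341775
  69.19810055 -31.90501784]
```

Request:
{"method": "servo_tool", "body": {
  "plan": [
    [[0.0,0.003,0.003,-0.003,0],[0.0,0.003,0.003,-0.003,0],[0.0,0.003,0.003,-0.003,0],[0.0,0.003,0.003,-0.003,0],[0.0,0.003,0.003,-0.003,0],[0.0,0.003,0.003,-0.003,0]]
  ]
}}

```text
time_s: 6.73
tool_pos: [0.5349, 0.0482, 0.1615]
tool_rot: [179.7, 0.4, 72.4]
force: [0.8, 0.3, -1.3]
grip_width: 0.0217
```

Run:
```python
from h import *
c=snap('wrist','w7');dtool([.534,.048,.16],72.5)
cam=c['camera_from_world'];p=cam@np.r_[.555,.115,.091,1];m=c['mtx'];print('px',m[0,0]*p[0]/-p[2]+m[0,2],m[1,1]*-p[1]/-p[2]+m[1,2])
```

```text
time 6.7833 tcp [0.5346 0.0482 0.1611] [179.7    0.44  72.39] F [-0.5 -1.1 -1.5] w 0.02174761377074163
shift [-0.0004 -0.0005  0.0011] turn -0.0019
px 276.8384249057258 124.73010818381576
```

View pics/w7.png

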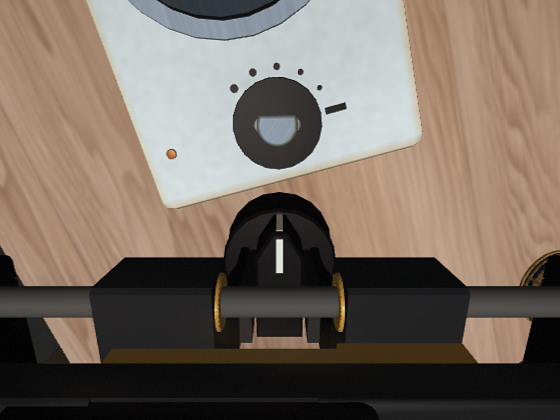

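The flat edge lies almost level at row 116, square to the pointer. The shaft is at (277,128) and the boss at (277,123). I'll refine the fit.

Run:
```python
from h import *
c=load('w7');g=cv2.cvtColor(c['image'],cv2.COLOR_RGB2GRAY)
win=np.zeros_like(g);cv2.circle(win,(277,123),49,1,-1)
m=((g<130)&(win>0)).astype(np.uint8);n,l,st,ce=cv2.connectedComponentsWithStats(m);k=l[123,245]
cn=max(cv2.findContours((l==k).astype(np.uint8),cv2.RETR_EXTERNAL,cv2.CHAIN_APPROX_NONE)[0],key=len)[:,0]
B=np.array([onz(c,u,v,.0605) for u,v in cn]);print('boss',circ(B))
for th in (105,):shaftfit(c,None,(277,127),28)
big=cv2.resize(c['image'][100:160,237:317,::-1],None,fx=9.5,fy=9.5,interpolation=cv2.INTER_CUBIC);cv2.imwrite('pics/c8.png',big)
# flat edge rows by column gradient
for u in range(258,297,3):
    col=g[105:125,u].astype(float);d=np.diff(col);i=np.argmax(d);print(u,105+i+.5+ (d[i+1]-d[i-1])/(2*(2*d[i]-d[i-1]-d[i+1])+1e-9),round(d[i]),end=' | ')
```

```text
boss (array([0.55488767, 0.11451529]), np.float64(0.033271995941810566))
flat yaw 72.36609 coarse 71.0 28 arc centre [0.55475436 0.11469019] 0.012300679067380768 flat dist 0.00559426761150883 area 891
258 117.43181818181895 23 | 261 116.99999999991667 28 | 264 115.96153846152959 26 | 267 115.88888888888168 27 | 270 115.95454545453512 26 | 273 115.90476190475226 27 | 276 115.9444444444321 27 | 279 115.99999999998333 26 | 282 115.99999999998077 26 | 285 116.25000000003125 25 | 288 116.33333333334723 26 | 291 117.05000000001125 24 | 294 115.23076923077959 22 |
```

View pics/c8.png

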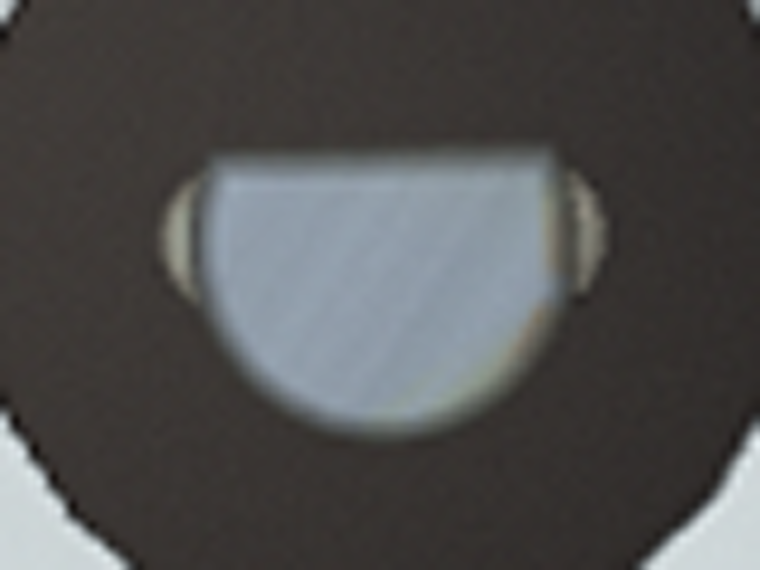

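Run:
```python
from h import *
c=load('w7');im=c['image'].astype(float);g=im.sum(2)
p=np.array([.5346,.0482,.1611]);a=np.radians(72.39)
ax=np.array([np.cos(a),np.sin(a)]);ay=np.array([np.sin(a),-np.cos(a)])
def tl(P): d=P[:2]-p[:2]; return (d@ax*1e3).round(2),(d@ay*1e3).round(2)
for v in (215,222,230,240,250,260,270):
    u=np.arange(268,292);w=np.clip(g[v,268:292]-250,0,None);uc=(u*w).sum()/max(w.sum(),1)
    print(v,uc.round(2),c['range_z'][v,279],px(c,279.,float(v),c['range_z'][v,279])[2].round(4),tl(onz(c,uc,v,.1857)))
P=cloud(c).reshape(-1,3)
d=(P[:,:2]-p[:2]);X=d@ax;Y=d@ay
k=P[(abs(P[:,2]-.158)<.004)&(X>.005)&(X<.04)&(abs(Y)<.04)];
e=np.c_[(k[:,:2]-p[:2])@ax,(k[:,:2]-p[:2])@ay];print(len(e),e.min(0),e.max(0),k[:,2].mean())
# far skirt contour: per column first drop from table depth
R=c['range_z'];pts=[]
for u in range(236,323,4):
    col=R[170:240,u];i=np.where(col<.25)[0]
    if len(i): v=170+i[0]; q=px(c,float(u),v-.0,R[v+1,u]); pts.append([*tl(q),q[2]])
pts=np.array(pts);print(pts[::3].round(3));print(circ(pts[:,:2]))
print('shaft',tl(np.array([.5549,.1146])))
```

```text
215 277.5 0.17123608 0.1584 (np.float64(35.39), np.float64(-0.55))
222 278.53 0.15800089 0.172 (np.float64(32.27), np.float64(-0.11))
230 279.17 0.14786336 0.1826 (np.float64(28.65), np.float64(0.16))
240 279.11 0.14676657 0.1849 (np.float64(24.05), np.float64(0.13))
250 279.11 0.1475545 0.1854 (np.float64(19.38), np.float64(0.13))
260 279.12 0.1487955 0.1855 (np.float64(14.61), np.float64(0.13))
270 279.11 0.14989983 0.1858 (np.float64(9.76), np.float64(0.13))
2538 [ 0.00500319 -0.02911984] [0.03027133 0.02954364] 0.15739126612598567
[[ 17.37  -25.63    0.127]
 [ 32.46  -23.83    0.056]
 [ 29.77  -10.89    0.127]
 [ 31.66   -3.72    0.128]
 [ 31.78    3.39    0.128]
 [ 30.24   10.59    0.127]
 [ 26.97   17.69    0.129]
 [ 19.74   25.25    0.127]]
(array([ 5.15667899, -1.02001542]), np.float64(27.806404868721994))
shaft (np.float64(69.43), np.float64(-0.74))
```

Request:
{"method": "servo_tool", "body": {
  "plan": [
    [[0.0,0.025,0,0,0],[0.0,0.05,-0.001,0,0],[0.0,0.065,-0.001,0,0],[0.0,0.069,-0.001,0.005,0],[0.0,0.069,-0.001,0.01,0],[0.0,0.069,-0.001,0.015,0],[0.0,0.069,-0.001,0.018,0],[0.0,0.069,-0.001,0.02,0],[0.0,0.069,-0.001,0.02,0],[0.0,0.069,-0.001,0.02,0],[0.0,0.069,-0.001,0.02,0],[0.0,0.069,-0.001,0.02,0]]
  ]
}}

```text
time_s: 7.78
tool_pos: [0.5548, 0.1139, 0.1409]
tool_rot: [179.7, 0.4, 72.4]
force: [-0.3, -0.5, -0.6]
grip_width: 0.0221
```

Run:
```python
from h import *
a=np.radians(72.39);t=np.array([.5346,.0482])+.0692*np.array([np.cos(a),np.sin(a)])-.0009*np.array([np.sin(a),-np.cos(a)])
print(t);dtool([*t,.1103],72.6)
```

```text
[0.55467768 0.11442942]
time 7.7833 tcp [0.5548 0.1139 0.1409] [179.66   0.43  72.37] F [-0.3 -0.5 -0.6] w 0.022055434691770848
shift [ 0.0005 -0.0003  0.0306] turn -0.0039
```

Request:
{"method": "servo_tool", "body": {
  "plan": [
    [[0.0,0.0005,0,0.003,-0.004],[0.0,0.0005,0,0.006,-0.004],[0.0,0.0005,0,0.009,-0.004],[0.0,0.0005,0,0.012,-0.004],[0.0,0.0005,0,0.014,-0.004],[0.0,0.0005,0,0.016,-0.004],[0.0,0.0005,0,0.018,-0.004],[0.0,0.0005,0,0.02,-0.004],[0.0,0.0005,0,0.02,-0.004],[0.0,0.0005,0,0.02,-0.004]]
  ]
}}

```text
time_s: 8.62
tool_pos: [0.555, 0.1144, 0.1208]
tool_rot: [179.7, 0.4, 72.6]
force: [0.5, 0.7, -1.3]
grip_width: 0.0218
```

Run:
```python
from h import *
dtool([0.5547,.1144,.1103],72.6);print(readout.get_obs()['wrist_torque'])
```

```text
time 8.6167 tcp [0.555  0.1144 0.1208] [179.68   0.42  72.61] F [ 0.5  0.7 -1.3] w 0.021777308538260494
shift [-0.0001 -0.0003  0.0105] turn 0.0002
[ 0.07710412 -0.09228746  0.04008573]
```

There's no contact force with the underside about 7 mm below the shaft tip, so the D has engaged. I'll lower onto the balls, then snap it home.

Request:
{"method": "servo_tool", "body": {
  "plan": [
    [[0.0,0,0,0.003,0],[0.0,0,0,0.006,0],[0.0,0,0,0.009,0],[0.0,0,0,0.011,0],[0.0,0,0,0.011,0],[0.0,0,0,0.011,0]]
  ],
  "force": 60
}}

```text
time_s: 9.12
tool_pos: [0.5548, 0.1145, 0.1098]
tool_rot: [179.7, 0.4, 72.6]
force: [-1.1, 0.7, -0.4]
grip_width: 0.0216
```

Request:
{"method": "servo_tool", "body": {
  "plan": [
    [[0.0,0,0,0.002,0],[0.0,0,0,0.004,0],[0.0,0,0,0.006,0],[0.0,0,0,0.008,0],[0.0,0,0,0.01,0],[0.0,0,0,0.012,0],[0.0,0,0,0.013,0],[0.0,0,0,0.013,0]]
  ]
}}

```text
time_s: 9.78
tool_pos: [0.555, 0.1142, 0.0983]
tool_rot: [179.7, 0.5, 72.6]
force: [-4.7, -1.9, 12.3]
grip_width: 0.0218
```

Run:
```python
from h import *
dtool([0.5547,.1144,.0983],72.6);print(readout.get_obs()['wrist_torque'])
```

```text
time 9.7833 tcp [0.555  0.1142 0.0983] [179.69   0.48  72.61] F [-4.7 -1.9 12.3] w 0.021788458362900998
shift [ 0.0001 -0.0003 -0.    ] turn 0.0002
[-0.0364766   1.19306103  0.08155609]
```

Request:
{"method": "servo_tool", "body": {
  "plan": [
    [[0.0,0,0,0.002,0],[0.0,0,0,0.003,0],[0.0,0,0,0.003,0],[0.0,0,0,0.003,0]]
  ]
}}

```text
time_s: 10.12
tool_pos: [0.555, 0.1141, 0.0982]
tool_rot: [179.7, 0.6, 72.6]
force: [-8.8, -2.2, 20.7]
grip_width: 0.0214
```

Run:
```python
from h import *
dtool([0.5548,.1144,.0983],72.6)
c=snap('wrist','w9');r=cloud(c).reshape(-1,3)
a=np.radians(72.6);d=r[:,:2]-[.5549,.1145];X=d@[np.cos(a),np.sin(a)];Y=d@[np.sin(a),-np.cos(a)]
s=r[(X>.024)&(X<.029)&(abs(Y)<.015)&(r[:,2]>.07)&(r[:,2]<.11)];print('skirt top z',np.median(s[:,2]),len(s),'want .095')
s=r[(X>.005)&(X<.015)&(abs(Y)<.006)&(r[:,2]<.16)];print('bar top z',np.median(s[:,2]),len(s),'want .123')
```

```text
time 10.1167 tcp [0.555  0.1141 0.0982] [179.67   0.56  72.59] F [-8.8 -2.2 20.7] w 0.021419652261408982
shift [ 0.0002 -0.0003 -0.0001] turn -0.0002
skirt top z 0.09367991111887508 925 want .095
bar top z 0.1224921647599951 546 want .123
```

The knob is home: the bar top reads 0.1225 against 0.123 expected, and it stays put under 20 N. Now I'll turn it clockwise, which is positive about the tool's z.

Request:
{"method": "servo_tool", "body": {
  "plan": [
    [[0.0,0,0,0,0.05],[0.0,0,0,0,0.15],[0.0,0,0,0,0.26],[0.0,0,0,0,0.37],[0.0,0,0,0,0.48],[0.0,0,0,0,0.59],[0.0,0,0,0,0.7],[0.0,0,0,0,0.81],[0.0,0,0,0,0.92],[0.0,0,0,0,1.02],[0.0,0,0,0,1.1],[0.0,0,0,0,1.15]]
  ]
}}

```text
time_s: 11.17
tool_pos: [0.5552, 0.1148, 0.0984]
tool_rot: [179.4, -0.1, 6.5]
force: [-1.1, 0.8, 2.3]
grip_width: 0.0212
```

Run:
```python
from h import *
dtool([0.5548,.1144,.0983],-2.7);o=readout.get_obs();print(o['wrist_torque'],o['qpos'])
```

```text
time 11.1667 tcp [0.5552 0.1148 0.0984] [ 1.7939e+02 -1.0000e-01  6.5100e+00] F [-1.1  0.8  2.3] w 0.021178561647514638
shift [-0.0004  0.0004  0.0001] turn 0.1608
[0.50038122 0.34409775 0.17691167] [  14.43103166   16.80462872  -33.69615826  102.71915488   11.00186992
   63.62370115 -106.54801625]
```

Request:
{"method": "servo_tool", "body": {
  "plan": [
    [[0.0,0,0,0,0.05],[0.0,0,0,0,0.1],[0.0,0,0,0,0.15],[0.0,0,0,0,0.18],[0.0,0,0,0,0.2],[0.0,0,0,0,0.2]]
  ]
}}

```text
time_s: 11.67
tool_pos: [0.5552, 0.1148, 0.0984]
tool_rot: [179.4, -0.2, -5.0]
force: [-1.7, 0.4, 3.3]
grip_width: 0.0211
```

Run:
```python
from h import *
dtool([0.5548,.1144,.0983],-2.7);o=readout.get_obs();print(o['wrist_torque'])
```

```text
time 11.6667 tcp [0.5552 0.1148 0.0984] [179.42  -0.22  -4.96] F [-1.7  0.4  3.3] w 0.021131541349303826
shift [-0.0004  0.0005  0.0001] turn -0.0395
[0.25472158 0.35511943 0.04088314]
```

Request:
{"method": "servo_tool", "body": {
  "plan": [
    [[0.0,0,0,0,0.02],[0.0,0,0,0,0.04],[0.0,0,0,0,0.06],[0.0,0,0,0,0.08],[0.0,0,0,0,0.08],[0.0,0,0,0,0.08]]
  ]
}}

```text
time_s: 12.17
tool_pos: [0.5552, 0.1149, 0.0984]
tool_rot: [179.4, -0.3, -9.5]
force: [-0.1, 0.2, 2.0]
grip_width: 0.0216
```

Run:
```python
from h import *
dtool([0.5548,.1144,.0983],-2.7);o=readout.get_obs();print(o['wrist_torque'])
```

```text
time 12.1667 tcp [0.5552 0.1149 0.0984] [179.44  -0.27  -9.55] F [-0.1  0.2  2. ] w 0.021561883172286852
shift [-0.0003  0.0005  0.0001] turn -0.1195
[0.23224091 0.26332222 0.09524272]
```

The tool is already 7° past the mark, at −9.5°, with little torque. I'll check whether the knob followed or slipped in the grip.

Run:
```python
from h import *
c=snap('wrist','w10')
cv2.imwrite('pics/c10.png',cv2.resize(c['image'][120:330,130:430,::-1],None,fx=2.6,fy=2.6,interpolation=cv2.INTER_CUBIC))
```

```text
(no output)
```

View pics/c10.png

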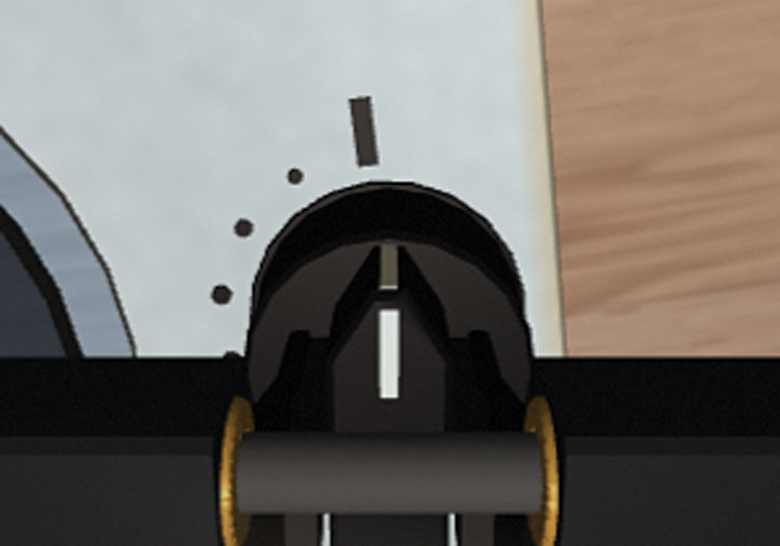

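The knob followed the tool, and the pointer at column 389 is slightly past the bar at (364,130). That could be within the play, so I'll press a bit further to feel the stop.

Request:
{"method": "servo_tool", "body": {
  "plan": [
    [[0.0,0,0,0,0.015],[0.0,0,0,0,0.03],[0.0,0,0,0,0.045],[0.0,0,0,0,0.06],[0.0,0,0,0,0.06],[0.0,0,0,0,0.06]]
  ]
}}

```text
time_s: 12.72
tool_pos: [0.5553, 0.1149, 0.0984]
tool_rot: [179.5, -0.3, -13.0]
force: [0.0, 0.1, 1.0]
grip_width: 0.0218
```

Run:
```python
from h import *
dtool([0.5548,.1144,.0983],-2.7);o=readout.get_obs();print(o['wrist_torque'])
c=snap('wrist','w11');g=c['image'].astype(float).sum(2)
P=[]
for v in range(238,275,2):
    w=np.clip(g[v,262:298]-300,0,None)
    if w.sum()>0: P.append(onz(c,(np.arange(262,298)*w).sum()/w.sum(),v,.1225)[:2])
P=np.array(P);vx,vy,_,_=cv2.fitLine(P.astype(np.float32),2,0,.01,.01).ravel();print('pointer yaw',np.degrees(np.arctan(vy/vx)),P[0],P[-1])
```

```text
time 12.7167 tcp [0.5553 0.1149 0.0984] [179.46  -0.31 -12.95] F [0.  0.1 1. ] w 0.021826515591023155
shift [-0.0004  0.0006  0.0001] turn -0.179
[0.22499681 0.13397629 0.55365432]
pointer yaw -12.390692 [0.57860466 0.10958774] [0.56373038 0.11285709]
```

The torque has risen to 0.55 N m, so it's at the hard stop. I'll release and lift.

Request:
{"method": "servo_tool", "body": {
  "plan": [
    [[0.0,0,0,0,0],[0.0,0,0,0,0],[0.06,0,0,0,0],[0.06,0,0,0,0],[0.06,0,0,0,0],[0.06,0,0,0,0],[0.06,0,0,0,0],[0.06,0,0,0,0],[0.06,0,0,0,0],[0.06,0,0,0,0],[0.06,0,0,0,0],[0.06,0,0,0,0]]
  ]
}}

```text
time_s: 13.77
tool_pos: [0.5553, 0.1149, 0.0985]
tool_rot: [179.5, -0.3, -13.0]
force: [-0.1, 0.8, 0.1]
grip_width: 0.06
```

Request:
{"method": "servo_tool", "body": {
  "plan": [
    [[0.06,0,0,-0.01,0],[0.06,0,0,-0.03,0],[0.06,0,0,-0.05,0],[0.06,-0.02,0,-0.08,0],[0.06,-0.04,0,-0.1,0],[0.06,-0.06,0,-0.12,0],[0.06,-0.06,0,-0.12,0],[0.06,-0.06,0,-0.12,0],[0.06,-0.06,0,-0.12,0]]
  ]
}}

```text
time_s: 14.52
tool_pos: [0.4968, 0.1291, 0.2182]
tool_rot: [179.4, -0.4, -13.0]
force: [0.3, -0.1, -0.0]
grip_width: 0.0599
```

Run:
```python
from h import *
c=snap('wrist','w12');dtool([0.5548,.1144,.0983],-2.7)
knob(c,.555,.1145,.061)
cam=c['camera_from_world'];p=cam@np.r_[.555,.115,.1,1];m=c['mtx'];u,v=int(m[0,0]*p[0]/-p[2]+m[0,2]),int(m[1,1]*-p[1]/-p[2]+m[1,2]);print(u,v)
cv2.imwrite('pics/c12.png',cv2.resize(c['image'][max(v-75,0):v+75,u-100:u+100,::-1],None,fx=3.8,fy=3.8,interpolation=cv2.INTER_CUBIC))
```

```text
time 14.5667 tcp [0.4966 0.129  0.2175] [179.43  -0.28 -13.  ] F [-0.4 -0.1  0.6] w 0.0599877208262074
shift [0.06   0.0011 0.1192] turn -0.1798
top 1922 [0.5548 0.1144 0.1223] [array([0.556 , 0.1142]), array([0.022 , 0.0537]), np.float64(81.1571)]
yaw 171.0439398656605
skirt ((0.5551686882972717, 0.11421440541744232), 0.03054727241396904)
278 138
```

View pics/c12.png

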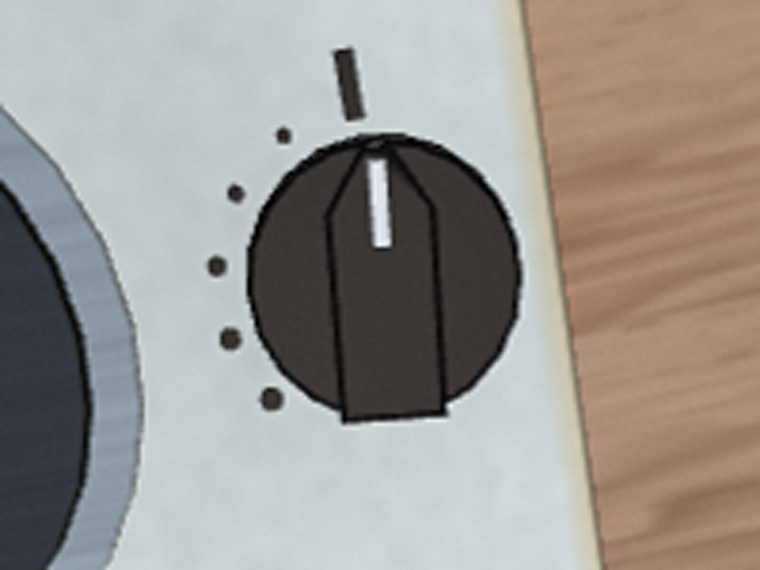

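The knob sits fully down and hard against the clockwise end. The pointer is about 6° (0.1 rad) past the bar, which is the stated play, and the hand is clear. Signing off.

```bash
python3 -c "
from cell import env
print(env.sign_off())"
```

```text
the job is handed in; nothing more can be done
None
```

The knob is back on its shaft, snapped home and turned clockwise to the off stop. The gripper let go and is clear, and I handed the job in at about 14.6 s.

- **Fit:** The knob dropped over the D-shaft with almost no force. It snapped at about 12 N and then held firm under 20 N. Its top read 0.122 m, against 0.123 m expected for fully home, and it was still at that height after release.
- **Off stop:** I turned it about 85° clockwise, until the torque rose to 0.55 N m at the hard stop.
- **Mismatch:** The pointer did not end exactly on the off mark. It rests about 6° (0.1 rad) clockwise past the bar. That equals the stated play of the knob on the shaft, so I left it there; I could not see the shaft's own angle under the knob.
- **Other things:** I kept clear of the lemon, garlic and jar, but did not photograph them again at the end.

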